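# Drop the stop under the transfer stand and slide the palette onto the slab

### The arm

A 6-joint arm with a two-finger parallel gripper is mounted at the origin on the work surface. World frame = base frame: x ahead of the robot, y to its left, z up, the work surface at z = 0. Lengths are in m, angles in rad, forces in N, time in s.
With the tool pointing down it reaches from about 0.35 to 0.775 m from the base axis. Payload 5.5 kg.
Tool frame: the origin (TCP) lies at the very end of the fingers, on their centre line; the grasp point (between the pads) lies 19 mm behind it; x points along the fingers, y is the direction in which the jaws open and shut, and the axes are right-handed (so a half turn about x gives the same grasp; the last joint's range is limited). The gripper opens to 85 mm and grips with 20 to 120 N. Pads are 22 mm wide; open, the fingers measure 114 mm over their backs; the gripper's body (76 mm by 85 mm) begins 54 mm behind the grasp point. The pads swing forward as they close: fully open they stand 13 mm farther back than shut.
Start: joints at [-0.14, 0.313, 0.046, 1.304, 0, 1.431], TCP at [0.575, -0, 0.231] pointing down, gripper open.
Joint ranges: [-2.76, 2.76], [-0.86, 1.69], [-1.03, 1.26], [-2.2, 2.34], [-1.47, 1.5], [-3.14, 3.14]. Speed limits (rad/s): [2.57, 2.57, 3.14, 3.14, 3.14, 3.14].

### API

Orientations are given as a unit quaternion [x, y, z, w].
In Python, from cell import env, cams, order, spot_in, trace, spot_point gives the robot as it stands.
- The arm moves only by the tool jog_arm, never from a script. Its argument "plan" is a list of rows, each a list of 7 numbers: the opening in per cent of the stroke, from 0 (shut) to 100 (fully open), then the shift along the tool's x, y, z in mm, then the turn, a rotation vector about the tool's x, y, z in rad. A call has 1 to 12 rows; each row shifts and turns the commanded pose from where the row before left it, along the tool's axes as they then stand; what a row does not reach is not made up. A row lasts 1/10 s, in which the tool goes at most 50 mm and 8.59 degrees, less where a joint would pass 70% of its speed; a pose out of reach is approached as far as the arm can. A call with a gripper value outside its range is refused whole. The fingers move at their own pace and stop on an object; "newtons" is the grip in N (left out, the last holds). Time passes only in rows, so rows that do not move let the fingers close. It gives the time, the measured TCP pose, the force and the opening at its end, in the units of the state.
- env.get_state(): the state, without advancing time (a new reading comes with each control period).
- cams.snapshot(name): name is "scene" or "side" or "wrist"; returns (picture, depth): 420x560x3 uint8, red, green, blue; 420x560 float32, m along the optical axis (not along the pixel's ray), 0 where there is no reading.
- cams.get_calibration(name): a dict with "camera_matrix" (3x3 intrinsics, pixels), "rvec" (rotation vector, rad) and "tvec" (3), from world to camera coordinates, as OpenCV has them. Camera axes: x right, y down, z forward; pixel columns grow to the right and rows downward; lengths in m; the calibration is good to about 2 mm. A picture is of the moment at which its call begins: read the wrist's pose just before it. get_calibration takes no time and is no camera call; for the wrist camera it gives the pose at the moment of the call.
- order.hand_in(): hands the job in, once; it reports no verdict.
Trained networks look in the newest picture that a camera, given by its name, has taken for a name from the list of things; names that differ only in an ending like _2 or _b are one class to them, and where a whole thing is asked for, a point or a joint stands for the part that bears it (a point fixed in the world has none). Each returns a list of dicts, best first, with "score" (0 to 1); they miss things now and then, are a little off and sometimes report something else, mostly with a low value. They report only what shows in the picture. A call takes as long as a camera call. They do not tell look-alikes from the thing itself.
- spot_in(thing, camera): "rect" ([centre column, centre row, width, height] in pixels, round what is visible of it).
- trace(thing, camera): "pixels" (420x560 bool, what is visible of it) and "rect" ([centre column, centre row, width, height] in pixels, round what is visible of it).
- spot_point(thing, camera): "centre" ([row, column] in pixels: a listed point, or the origin of a listed thing).
The state is a dict: "time_s": time; "q": joint angles; "qd": joint speeds; "joint_torque": joint torques, N m; "ee_pos": TCP position; "eef_rot": TCP orientation; "contact_force": force on the tool from outside, world axes, zero at the start; "wrist_torque": the same for the moment, N m; "gripper_width": finger opening in m.
Only numpy, scipy, OpenCV 4.12 (cv2) and the standard library are available. Lean on these libraries where they do the work, as an engineer would, in place of code of your own. Each camera call takes 0.05 s, during which the arm holds its last target.

### The job

Turn the five-armed knob under the wooden shelf clockwise (seen from above) by pushing its arms, until you feel it come gently to the end of its travel and the steel stop has sunk below the shelf. Then slide the white palette over the step so that it lies flat and entirely on the stone slab; do not lift or tip it, do not force the knob or the stand, and leave the jar, the cup and the brush alone.

Things in the scene. Friction and masses are not known exactly. Their poses are not given: they have to be found in the camera images.
- stand: Fixed stand. Origin on the table under the step, mid width; x across, y from wooden shelf to stone slab, z up. In mm: plywood shelf x -100 to 100, y -225 to 0, top z 115, 15 thick, on four 22 square legs at x +-88, y -12 and -212, open between them. Slab x -100 to 100, y 4 to 204, top z 109: a 6 mm step down after a 4 mm gap. Knob under the shelf; palette and stop on top.
- slab_center (a point): Centre of the slab's upper face, at stand x 0, y 104, z 109 mm. Axes as the stand's.
- knob_axis (a point): Knob centre, mid height of its arms: stand x 62, y -115, z 76 mm, axis upright (its turn is not reported). Hub radius 20; five level arms 72 degrees apart, 12 thick, ending in balls of radius 9 centred 62 from the axis, 18 mm below the shelf. The axis is 38 inside the shelf's +x edge: an arm pointing there sticks out up to 33 and can be pushed towards stand -y by shut fingers beside the edge.
- stop_top (a point): Middle of the top edge of the steel stop, an upright blade 70 mm wide (stand x), 6 thick, at stand x 0, y -18, rising through the shelf in the palette's way. It starts 6 to 10 mm above the shelf, sinks 3.75 mm per rad of the knob and is 2 mm below the shelf's top at the knob's end. It cannot be pushed down by itself.
- palette: Loose white ceramic palette, 130 x 130 mm with corners cut off by 20 (straight sides 90 long), 20 thick, 0.35 to 0.7 kg, eight small wells of glass grit on top. Origin at the centre of its underside; x and y square to its sides, z up. Starts flat on the wooden shelf before the stop, within 0.15 rad of square to the stand.
- jar: Bystander: glass jar, radius 34, 85 tall, on the table on the stand's +x side, beside the slab. Origin at its foot.
- cup: Bystander: light paper-coloured cup, rim radius 36, 75 tall, on the table on the stand's +x side, farther along the slab than the jar. Origin at its foot.
- brush: Bystander: flat brush about 190 long, lying on the table on the stand's +x side, 130 mm or more from the shelf's edge. Origin near its middle, x along it.
- shelf_edge (a point): Point of the shelf's +x upper edge next to the knob: stand x 100, y -115, z 115 mm. One push along it turns the knob by at most about 1.3 rad, then the next arm must be found. It takes 4 to 6 N at an arm's end and stays where left; 2.1 to 3.2 rad bring it to a hard end, to be felt. More than 45 N on the stand or knob counts as damage.
Mind the look-alikes: they are no part of the job. There is more than one size of the palette; the job needs the middle-sized.

How it is judged:
On the way:
1. the knob is turned to the end of its travel, so that the stop is sunk more than 1.2 mm below the shelf's top, while the palette is still on the wooden shelf (z of stop_top in the frame of stand below 0.1138 m and y of palette in the frame of stand below -0.04 m), for 0.2 s.
At the end, for the whole second after the job is handed in: The stop is still sunk more than 1.2 mm below the shelf's top, and the palette rests flat (within 0.025 rad) on the slab, its centre within 36 mm of the slab's centre across and along it (68 to 140 mm from the step), at rest (z of stop_top in the frame of stand below 0.1138 m and y of palette in the frame of stand between 0.068 and 0.14 m and x of palette in the frame of stand between -0.036 and 0.036 m and z of palette in the frame of stand between 0.106 and 0.112 m and angle between palette's own z axis and vertical below 0.025 rad and linear speed of palette below 0.01 m/s); the robot touches nothing.
It fails at once if the palette is tipped by more than 0.2 rad (angle between palette's own z axis and vertical above 0.2 rad).
It fails at once if the palette is lifted more than 15 mm above the shelf (z of palette in the frame of stand above 0.13 m).
It fails at once if the robot presses on the stand or its knob with more than 45 N (contact force between any of the arm, the fingers and stand above 45 N).
It fails at once if the jar, the cup or the brush is moved by more than 30 mm (distance of any of jar, cup, brush from where it was at the start of the episode above 0.03 m).
It also fails if it takes over 72 s, if anything falls off the work surface, if the arm or the gripper's body presses on something with over 40 N, if the wrist force passes 120 N, or if a joint passes its speed limit or range.

## Working session

There is one attempt and no reset: what is moved stays moved. The work goes in short steps, Python scripts to look and compute and a tool call to move; the robot and the scene stay as the last step left them, time stands still between calls to the robot, and variables do not carry over. Pictures are saved under pics/ and viewed, and the job is handed in when it is done.

Besides the shell and the picture viewer there is one more tool, called after "Emit:" by a JSON object that holds its "api" and its "payload", one argument or row to a line. jog_arm: Moves the arm, as the interface text tells. Its arguments: {"type":"object","properties":{"plan":{"type":"array"},"newtons":{"type":"number"}},"required":["plan"]}

```bash
ls; mkdir -p pics; python3 - <<'E'
from cell import env,cams,spot_in,spot_point
import cv2
s=env.get_state();print({k:(v if not hasattr(v,'round') else v) for k,v in s.items()})
for n in ['scene','side']:
    p,d=cams.snapshot(n);cv2.imwrite(f'pics/{n}0.png',p[:,:,::-1])
    c=cams.get_calibration(n);print(n,c)
    for t in ['palette','slab_center','knob_axis','stop_top','shelf_edge','jar','cup','brush','stand']:
        print(t,[(round(r['score'],2),r['centre']) for r in spot_point(t,n)][:4])
E
```

```text
pics
{'time_s': 0.0, 'q': array([-1.39612000e-01,  3.13991135e-01,  4.49602971e-02,  1.30359757e+00,
       -1.76821827e-05,  1.43121518e+00]), 'qd': array([-0.00037187, -0.00085924, -0.00037299, -0.00135558,  0.00133929,
        0.00128504]), 'joint_torque': array([-2.90074182e-03, -4.80629075e+01,  2.98531097e+01,  1.95313990e-02,
       -3.83516899e-04, -4.27451073e-05]), 'ee_pos': array([5.74480143e-01, 5.11646339e-05, 2.30406506e-01]), 'eef_rot': array([ 0.49961267,  0.50050561, -0.50040233,  0.49947855]), 'contact_force': array([0.11770951, 0.02569194, 0.17977523]), 'wrist_torque': array([-0.01085576,  0.01434232,  0.01869085]), 'gripper_width': 0.08505102248164854}
scene {'camera_matrix': array([[466.6540162 ,   0.        , 282.92513918],
       [  0.        , 466.6540162 , 209.77382975],
       [  0.        ,   0.        ,   1.        ]]), 'rvec': array([ 0.9029931 ,  2.41389545, -1.19442116]), 'tvec': array([ 0.45320944, -0.17367902,  1.53657314])}
palette [(0.86, [155.9, 306.4]), (0.66, [279.9, 440.4]), (0.46, [162.6, 266.5])]
slab_center [(0.64, [198.8, 349.4])]
knob_axis [(0.66, [176.3, 283.8])]
stop_top [(0.6, [173.2, 322.0])]
shelf_edge [(0.86, [168.0, 276.1])]
jar [(0.56, [247.2, 286.7])]
cup [(0.86, [279.9, 298.6])]
brush [(0.6, [210.5, 212.5])]
stand [(0.59, [215.3, 324.3])]
side {'camera_matrix': array([[492.98026471,   0.        , 278.63431379],
       [  0.        , 492.98026471, 210.03460361],
       [  0.        ,   0.        ,   1.        ]]), 'rvec': array([ 2.22972578, -0.31716899,  0.13674406]), 'tvec': array([-0.55266994,  0.21382258,  0.985291  ])}
palette [(0.82, [270.2, 210.9]), (0.7, [405.6, 235.1]), (0.65, [178.4, 186.9])]
slab_center [(0.65, [199.5, 218.7])]
knob_axis []
stop_top [(0.55, [231.6, 212.3])]
shelf_edge [(0.73, [268.3, 267.4])]
jar [(0.71, [244.3, 292.2])]
cup [(0.81, [219.1, 297.5])]
brush [(0.64, [322.9, 356.7])]
stand []
```

View pics/scene0.png

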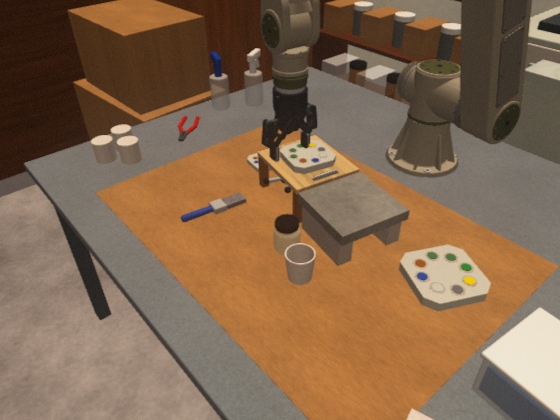

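View pics/side0.png

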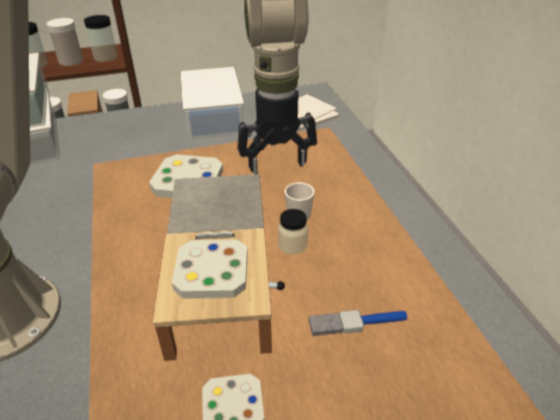

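```bash
cat > h.py <<'E'
import numpy as np,cv2
from cell import env,cams,order,spot_in,trace,spot_point
from scipy.spatial.transform import Rotation as R
def cal(n):
    c=cams.get_calibration(n);return c['camera_matrix'],cv2.Rodrigues(np.array(c['rvec']))[0],np.array(c['tvec']).ravel()
def proj(n,P):
    K,Rm,t=cal(n);q=(np.atleast_2d(P)@Rm.T+t)@K.T;return q[:,:2]/q[:,2:]
def onz(n,rc,z):
    K,Rm,t=cal(n);d=Rm.T@np.linalg.inv(K)@np.array([rc[1],rc[0],1.]);c=-Rm.T@t
    return c+d*(z-c[2])/d[2]
def cloud(n,d):
    K,Rm,t=cal(n);v,u=np.mgrid[:d.shape[0],:d.shape[1]]
    p=np.stack([(u-K[0,2])/K[0,0]*d,(v-K[1,2])/K[1,1]*d,d],-1);return (p-t)@Rm
def tri(n1,rc1,n2,rc2):
    Ps=[]
    for n in(n1,n2):
        K,Rm,t=cal(n);Ps.append(K@np.c_[Rm,t])
    X=cv2.triangulatePoints(Ps[0],Ps[1],np.array(rc1[::-1],float),np.array(rc2[::-1],float)).ravel();return X[:3]/X[3]
E
python3 - <<'E'
from h import *
out={}
for n in ['scene','side']:
    p,d=cams.snapshot(n); np.save(f'd_{n}.npy',d)
    C=cloud(n,d)
    print(n,'depth valid',(d>0).mean())
    for z,nm in((.115,'shelf'),(.109,'slab')):
        pass
    for t in ['palette','slab_center','knob_axis','stop_top','shelf_edge','jar','cup','brush']:
        r=spot_point(t,n)
        for a in r[:3]:
            rc=a['centre'];print(t,round(a['score'],2),rc,C[int(rc[0]),int(rc[1])].round(4))
        out[n,t]=r
for t in ['palette','slab_center','stop_top','shelf_edge','jar','cup','brush']:
    try:print(t,'tri',tri('scene',out['scene',t][0]['centre'],'side',out['side',t][0]['centre']).round(4))
    except Exception as e:print(t,e)
E
```

```text
scene depth valid 0.9958801020408163
palette 0.96 [279.9, 440.4] [0.4474 0.3745 0.0251]
palette 0.62 [155.4, 304.6] [ 0.4314 -0.1021  0.1334]
palette 0.57 [161.4, 264.3] [ 0.5064 -0.1875  0.1054]
slab_center 0.8 [199.9, 351.1] [0.4577 0.1011 0.1063]
knob_axis 0.49 [175.7, 284.9] [ 0.5175 -0.0877  0.1118]
stop_top 0.63 [171.9, 325.4] [ 0.4228 -0.027   0.1133]
shelf_edge 0.84 [169.0, 276.1] [ 0.5141 -0.1253  0.1115]
shelf_edge 0.38 [172.3, 323.2] [ 0.4322 -0.0253  0.1149]
shelf_edge 0.16 [278.2, 299.7] [0.6868 0.1596 0.0246]
jar 0.55 [247.5, 287.9] [0.6733 0.1026 0.0736]
jar 0.43 [177.7, 285.6] [ 0.5273 -0.0723  0.1173]
cup 0.59 [276.8, 298.2] [0.6902 0.1598 0.0336]
brush 0.85 [208.7, 214.8] [ 0.679  -0.1999  0.0175]
side depth valid 0.996109693877551
palette 0.79 [271.5, 212.2] [ 0.4148 -0.1275  0.1357]
palette 0.78 [183.1, 189.3] [0.4142 0.1951 0.1092]
palette 0.73 [405.2, 232.9] [ 0.4029 -0.321   0.0131]
slab_center 0.73 [196.9, 214.2] [0.4613 0.1276 0.11  ]
slab_center 0.44 [244.0, 293.8] [0.6095 0.0047 0.0334]
slab_center 0.22 [233.1, 213.9] [ 0.4357 -0.013   0.1248]
stop_top 0.73 [231.7, 213.1] [0.4385 0.0119 0.1085]
stop_top 0.48 [197.3, 217.3] [0.4672 0.1227 0.1095]
shelf_edge 0.78 [267.7, 268.4] [ 5.456e-01 -1.660e-02  3.000e-04]
cup 0.83 [217.8, 297.1] [0.6263 0.0306 0.0866]
brush 0.59 [322.1, 358.2] [ 0.6676 -0.2269  0.0214]
palette tri [ 0.3797  0.2702 -0.1747]
slab_center tri [0.4636 0.112  0.1156]
stop_top tri [ 0.4373 -0.0105  0.1252]
shelf_edge tri [ 0.518  -0.1244  0.1125]
jar list index out of range
cup tri [ 0.6623  0.1336 -0.0071]
brush tri [ 0.6725 -0.2134  0.0036]
```

```bash
cat >> h.py <<'E'
def T(pose,P):
    x,y,a=pose;P=np.atleast_2d(P).astype(float);c,s=np.cos(a),np.sin(a)
    return np.c_[x+c*P[:,0]-s*P[:,1],y+s*P[:,0]+c*P[:,1],P[:,2]]
SH=np.array([[-100,-225,115],[100,-225,115],[100,0,115],[-100,0,115]])/1e3
SL=np.array([[-100,4,109],[100,4,109],[100,204,109],[-100,204,109]])/1e3
def crop(n,img,pose,c0,r0,w,h,f,name,extra=[],quads=(SH,SL)):
    o=cv2.resize(img[r0:r0+h,c0:c0+w,::-1],None,fx=f,fy=f,interpolation=cv2.INTER_CUBIC)
    if pose is not None:
        for q,col in zip(quads,((0,0,255),(255,0,0),(0,255,0))):
            uv=proj(n,T(pose,q));cv2.polylines(o,[(((uv-[c0,r0]+.5)*f)).round().astype(int)],True,col,1)
        for e in extra:
            uv=(proj(n,T(pose,e))[0]-[c0,r0]+.5)*f;cv2.circle(o,tuple(uv.round().astype(int).tolist()),4,(255,0,255),1)
    cv2.imwrite(f'pics/{name}.png',o)
E
python3 - <<'E'
from h import *
from scipy.optimize import least_squares
obs=[('scene',[199.4,350.2],[0,.104,.109]),('side',[198,216.5],[0,.104,.109]),('scene',[172.5,323.7],[0,-.018,.123]),('side',[231.7,212.7],[0,-.018,.123]),('scene',[168.5,276.1],[.1,-.115,.115]),('side',[268,268],[.1,-.115,.115])]
f=lambda p:np.concatenate([proj(n,T(p,P))[0]-np.array(rc)[::-1] for n,rc,P in obs])
r=least_squares(f,[.442,.01,-.21]);print(r.x,r.fun.round(1))
np.save('pose.npy',r.x)
ims={}
for n,b in(('scene',(235,120,190,145)),('side',(140,150,190,215))):
    p,d=cams.snapshot(n);np.save(f'im_{n}.npy',p)
    crop(n,p,r.x,*b,4 if n=='scene' else 2.75,f'{n}1')
E
```

```text
[ 0.44296408  0.0072084  -0.20954661] [ 1.3  1.2  0.5  3.   1.5  0.2  1.9  0.8 -1.1 -0.3 -1.3 -1. ]
```

View pics/scene1.png

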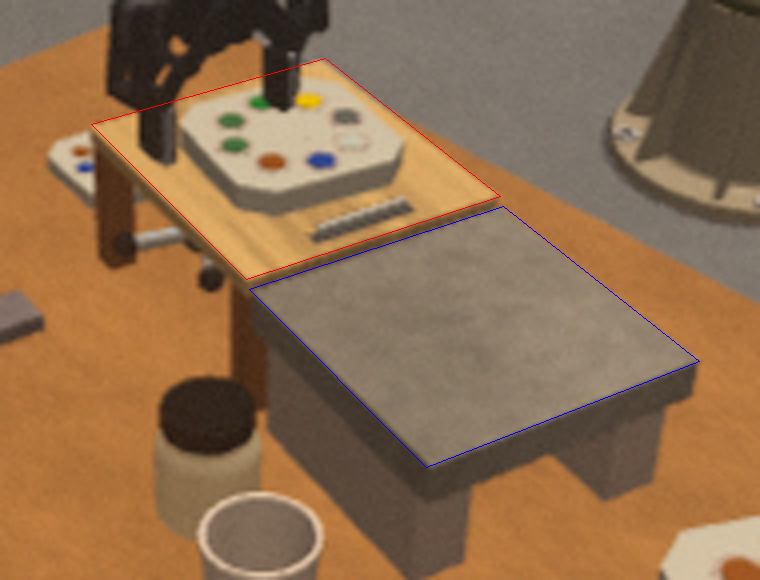

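View pics/side1.png

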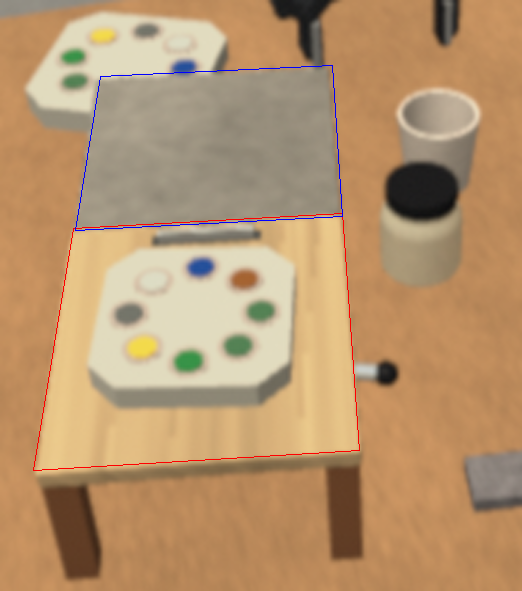

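```bash
python3 - <<'E'
from h import *
p=np.load('pose.npy')
def inv(P):
    x,y,a=p;c,s=np.cos(a),np.sin(a);d=P-np.array([x,y,0]);return np.array([c*d[0]+s*d[1],-s*d[0]+c*d[1],P[2]])*1e3
for nm,n,rc in(('ball','scene',(120+243/4,235+125/4)),('ball2','scene',(120+278/4,235+210/4)),('ball','side',(150+372/2.75,140+387/2.75))):
    v=inv(onz(n,rc,.076));print(nm,n,v.round(1),'ang',np.degrees(np.arctan2(v[1]+115,v[0]-62)).round(1),'r',np.hypot(v[1]+115,v[0]-62).round(1))
# palette top corners, side view crop px
c=[(294,252),(294,268)]
for n in('scene','side'):
    im,d=cams.snapshot(n)
    for r in trace('palette',n)[:3]:
        m=r['pixels'].astype(np.uint8);C=cloud(n,d)
        zs=C[m>0];sel=abs(zs[:,2]-.135)<.012
        q=zs[sel]
        if len(q)<200: continue
        qs=np.array([inv(a) for a in q]);print(n,r['score'],r['rect'],qs.mean(0).round(1),np.percentile(qs,[1,99],axis=0).round(0).tolist(), cv2.minAreaRect(qs[:,:2].astype(np.float32)))
print('jar lid',inv(onz('scene',(120+400/4,235+207/4),.085)).round(0),inv(onz('side',(150+190/2.75,140+422/2.75),.085)).round(0))
print('cup rim',inv(onz('scene',(120+535/4,235+260/4),.075)).round(0),inv(onz('side',(150+113/2.75,140+438/2.75),.075)).round(0))
print('stop z: ',inv(tri('scene',(120+219/4,235+360/4),'side',(150+233/2.75,140+206/2.75))).round(1))
s=env.get_state();M=R.from_quat(s['eef_rot']).as_matrix();print(M.round(3),s['time_s'])
print('tcp stand',inv(s['ee_pos']).round(1))
E
```

```text
ball scene [ 123.6 -124.1   76. ] ang -8.4 r 62.3
ball2 scene [ 92.8 -58.   76. ] ang 61.6 r 64.7
ball side [ 125.1 -127.1   76. ] ang -10.9 r 64.3
scene 0.77 [305.2, 155.5, 56.7, 32.4] [   4.8 -105.   133.6] [[-64.0, -179.0, 124.0], [64.0, -50.0, 138.0]] ((-1.0507659912109375, -116.70069122314453), (139.2492218017578, 131.2071990966797), 85.21868896484375)
side 0.59 [211.7, 271.1, 79.6, 59.3] [  -3.2 -127.6  134.8] [[-67.0, -186.0, 124.0], [60.0, -56.0, 138.0]] ((-3.3946990966796875, -118.76713562011719), (134.5985565185547, 130.3396759033203), 87.08240509033203)
jar lid [164.  66.  85.] [166.  56.  85.]
cup rim [192. 177.  75.] [191. 171.  75.]
stop z:  [  0.2 -17.8 116.8]
[[ 0.  1. -0.]
 [-0. -0. -1.]
 [-1.  0.  0.]] 2.2
tcp stand [130.7  20.4 231.3]
```

Emit:
{"api": "jog_arm", "payload": {
  "plan": [
    [0, 0, 0, 0, -0.1361, 0, 0],
    [0, 0, 0, 0, -0.1361, 0, 0],
    [0, 0, 0, 0, -0.1361, 0, 0],
    [0, 0, 0, 0, -0.1361, 0, 0],
    [0, 0, 0, 0, -0.1361, 0, 0],
    [0, 0, 0, 0, -0.1361, 0, 0],
    [0, 0, 0, 0, -0.1361, 0, 0],
    [0, 0, 0, 0, -0.1361, 0, 0],
    [0, 0, 0, 0, -0.1361, 0, 0],
    [0, 0, 0, 0, -0.1361, 0, 0]
  ],
  "newtons": 40
}}

```text
time_s: 3.2
ee_pos: [0.575, -0.0, 0.2313]
eef_rot: [0.072, 0.703, -0.072, 0.703]
contact_force: [-0.5, -0.1, 0.2]
gripper_width: -0.0001
```

Emit:
{"api": "jog_arm", "payload": {
  "plan": [
    [0, 0, -37, -4, 0, 0, 0],
    [0, 0, -37, -4, 0, 0, 0],
    [0, 0, -37, -4, 0, 0, 0],
    [0, 20, 0, 0, 0, 0, 0],
    [0, 0, 0, 0, 0, 0, 0]
  ]
}}

```text
time_s: 3.7
ee_pos: [0.5386, -0.1067, 0.2094]
eef_rot: [0.075, 0.704, -0.075, 0.702]
contact_force: [-0.3, -0.6, -0.6]
gripper_width: 0.0002
```

```bash
cat >> h.py <<'E'
pose=np.load('pose.npy')
def inv(P):
    x,y,a=pose;c,s=np.cos(a),np.sin(a);d=np.asarray(P)-np.array([x,y,0]);return np.array([c*d[0]+s*d[1],-s*d[0]+c*d[1],P[2]])*1e3
def st():
    s=env.get_state();M=R.from_quat(s['eef_rot']).as_matrix();x,y,a=pose;Rs=R.from_euler('z',a).as_matrix()
    print('t',round(s['time_s'],2),'tcp',inv(s['ee_pos']).round(1),'F',(Rs.T@s['contact_force']).round(1),'w',round(s['gripper_width'],3));print((Rs.T@M).round(3))
E
python3 - <<'E'
from h import *
st()
p,d=cams.snapshot('wrist');cv2.imwrite('pics/w1.png',p[:,:,::-1])
E
```

```text
t 3.7 tcp [117.3 -91.6 209.4] F [-0.1 -0.7 -0.6] w 0.0
[[-0.003  0.003  1.   ]
 [ 0.001  1.    -0.003]
 [-1.     0.001 -0.003]]
```

View pics/w1.png

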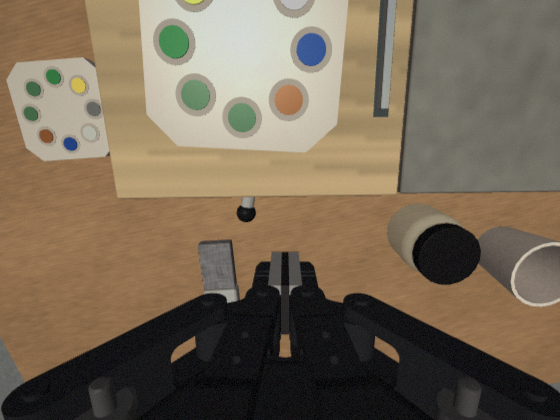

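Emit:
{"api": "jog_arm", "payload": {
  "plan": [
    [0, 40, 0, 0, 0, 0, 0],
    [0, 40, 0, 1, 0, 0, 0],
    [0, 40, 0, 0, 0, 0, 0],
    [0, 23, 0, 0, 0, 0, 0],
    [0, 0, 0, 0, 0, 0, 0],
    [0, 0, -3, 0, 0, 0, 0],
    [0, 0, -3, 0, 0, 0, 0]
  ]
}}

```text
time_s: 4.45
ee_pos: [0.5417, -0.1125, 0.0705]
eef_rot: [0.073, 0.702, -0.074, 0.704]
contact_force: [-0.6, 0.5, 0.7]
gripper_width: 0.0002
```

```bash
python3 - <<'E'
from h import *
st()
p,d=cams.snapshot('wrist');cv2.imwrite('pics/w2.png',p[:,:,::-1])
p,d=cams.snapshot('scene');crop('scene',p,pose,235,120,190,145,4,'scene2')
E
```

```text
t 4.45 tcp [121.5 -96.6  70.5] F [-0.7  0.4  0.7] w 0.0
[[ 0.004 -0.001  1.   ]
 [-0.001  1.     0.001]
 [-1.    -0.001  0.004]]
```

View pics/w2.png

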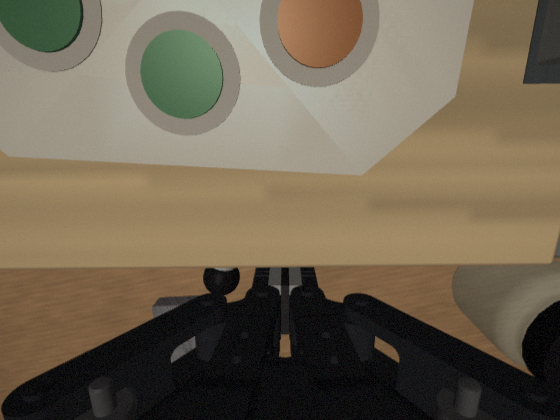

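View pics/scene2.png

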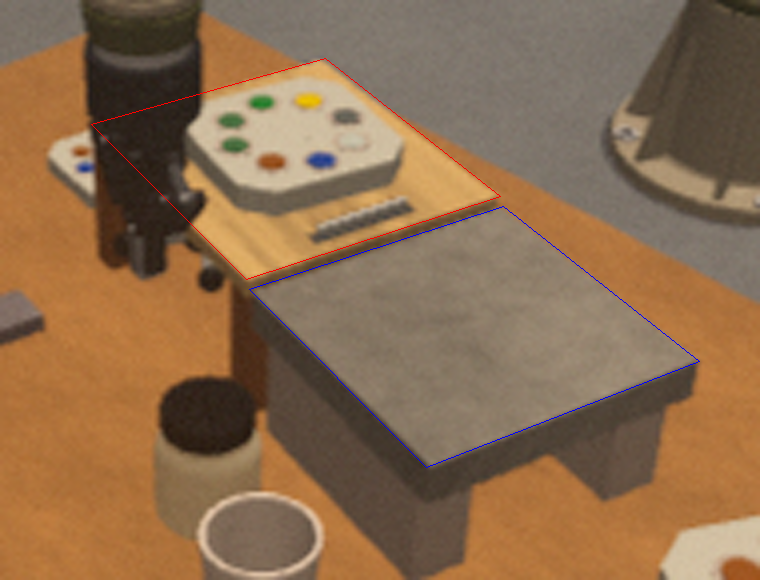

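Emit:
{"api": "jog_arm", "payload": {
  "plan": [
    [0, 4, 0, -4, 0, 0, 0],
    [0, 0, -4, 0, 0, 0, 0],
    [0, 0, -4, 0, 0, 0, 0],
    [0, 0, -4, 0, 0, 0, 0],
    [0, 0, -4, 0, 0, 0, 0]
  ]
}}

```text
time_s: 5.05
ee_pos: [0.5323, -0.126, 0.0643]
eef_rot: [0.075, 0.703, -0.073, 0.703]
contact_force: [-1.0, 7.4, 1.3]
gripper_width: -0.0001
```

```bash
python3 -c "
from h import *
st()"
```

```text
t 5.05 tcp [ 115.1 -111.7   64.3] F [-2.5  7.   1.3] w -0.0
[[-0.001 -0.     1.   ]
 [ 0.003  1.     0.   ]
 [-1.     0.003 -0.001]]
```

Emit:
{"api": "jog_arm", "payload": {
  "plan": [
    [0, 0, -4, 1, 0, 0, 0],
    [0, 0, -4, 1, 0, 0, 0],
    [0, 0, -4, 0, 0, 0, 0],
    [0, 0, -4, 0, 0, 0, 0]
  ]
}}

```text
time_s: 5.45
ee_pos: [0.531, -0.1419, 0.064]
eef_rot: [0.075, 0.703, -0.073, 0.703]
contact_force: [-0.7, 6.7, 0.3]
gripper_width: 0.0002
```

```bash
python3 -c "
from h import *
st()
p,d=cams.snapshot('scene');crop('scene',p,pose,235,120,100,110,5,'scene3')
p,d=cams.snapshot('wrist');cv2.imwrite('pics/w3.png',p[200:,:,::-1])
"
```

```text
t 5.45 tcp [ 117.1 -127.5   64. ] F [-2.   6.4  0.3] w 0.0
[[-0.001 -0.     1.   ]
 [ 0.003  1.     0.   ]
 [-1.     0.003 -0.001]]
```

View pics/scene3.png

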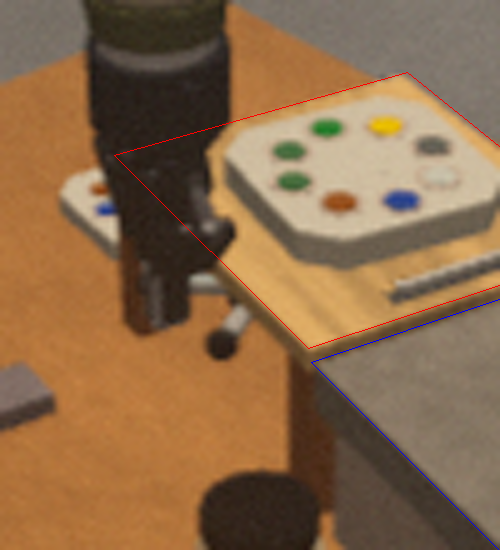

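View pics/w3.png

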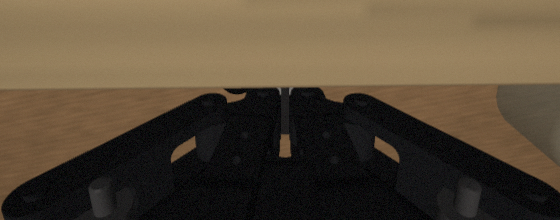

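```bash
python3 -c "
from h import *
v=inv(onz('scene',(120+344/5-.5,235+222/5-.5),.076));print(v,np.degrees(np.arctan2(v[1]+115,v[0]-62)))
"
```

```text
[110.383931   -74.52094934  76.        ] 39.91658675918061
```

Emit:
{"api": "jog_arm", "payload": {
  "plan": [
    [0, 0, -3, 1, 0, 0, 0],
    [0, 0, -3, 0, 0, 0, 0],
    [0, 0, 0, 0, 0, 0, 0]
  ]
}}

```text
time_s: 5.85
ee_pos: [0.5293, -0.1475, 0.0636]
eef_rot: [0.075, 0.704, -0.073, 0.702]
contact_force: [-1.6, 6.5, 0.8]
gripper_width: -0.0004
```

Emit:
{"api": "jog_arm", "payload": {
  "plan": [
    [0, 0, 6, 4, 0, 0, 0],
    [0, -34, 0, 0, 0, 0, 0],
    [0, 0, 43, 0, 0, 0, 0],
    [0, 0, 43, 0, 0, 0, 0],
    [0, 0, 0, 0, 0, 0, 0],
    [0, 34, 0, 0, 0, 0, 0],
    [0, 0, 0, 0, 0, 0, 0]
  ]
}}

```text
time_s: 6.55
ee_pos: [0.552, -0.0596, 0.0613]
eef_rot: [0.074, 0.705, -0.074, 0.701]
contact_force: [-0.5, 0.7, -0.4]
gripper_width: -0.0002
```

```bash
python3 -c "
from h import *
st()
p,d=cams.snapshot('scene');crop('scene',p,pose,235,120,100,110,5,'scene4')
p,d=cams.snapshot('side');crop('side',p,pose,140,150,190,215,2.75,'side4')
"
```

```text
t 6.55 tcp [120.5 -42.7  61.3] F [-0.6  0.6 -0.4] w -0.0
[[-0.005 -0.     1.   ]
 [-0.001  1.     0.   ]
 [-1.    -0.001 -0.005]]
```

View pics/scene4.png

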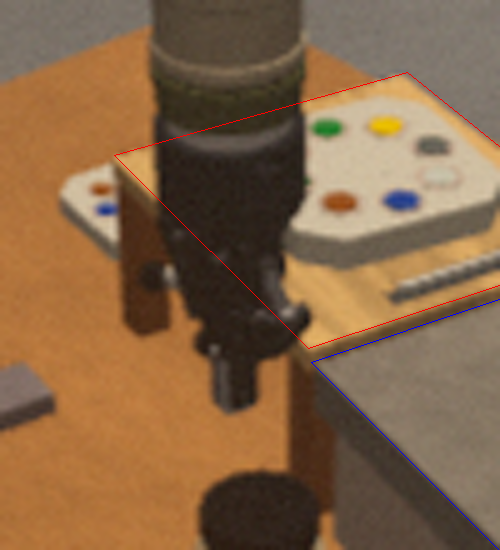

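View pics/side4.png

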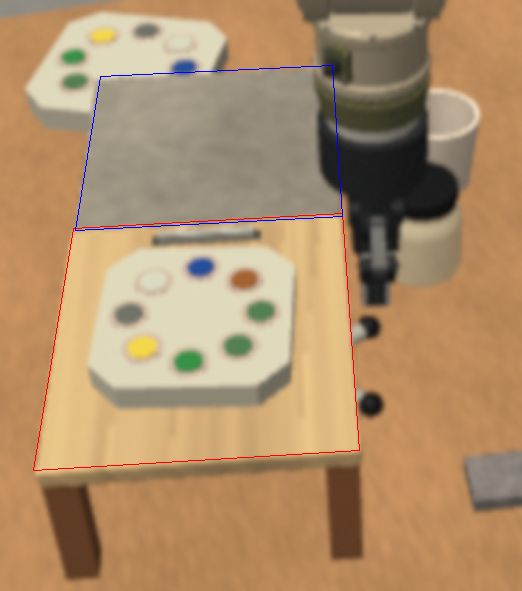

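Emit:
{"api": "jog_arm", "payload": {
  "plan": [
    [0, -4, -6, -3, 0, 0, 0],
    [0, 0, -6, 0, 0, 0, 0],
    [0, 0, -6, 0, 0, 0, 0],
    [0, 0, -6, 0, 0, 0, 0],
    [0, 0, -6, 0, 0, 0, 0],
    [0, 0, -6, 0, 0, 0, 0],
    [0, 0, -6, 0, 0, 0, 0],
    [0, 0, -6, 0, 0, 0, 0]
  ]
}}

```text
time_s: 7.45
ee_pos: [0.5446, -0.1065, 0.0703]
eef_rot: [0.074, 0.701, -0.073, 0.706]
contact_force: [4.7, 4.8, 2.9]
gripper_width: -0.0002
```

```bash
python3 -c "
from h import *
st()"
```

```text
t 7.45 tcp [123.  -90.1  70.3] F [3.6 5.6 2.9] w -0.0
[[ 0.007 -0.001  1.   ]
 [ 0.003  1.     0.001]
 [-1.     0.003  0.007]]
```

Emit:
{"api": "jog_arm", "payload": {
  "plan": [
    [0, 1, -6, -2, 0, 0, 0],
    [0, 1, -6, -2, 0, 0, 0],
    [0, 1, -6, -1, 0, 0, 0],
    [0, 0, -6, 0, 0, 0, 0],
    [0, 0, -6, 0, 0, 0, 0]
  ]
}}

```text
time_s: 7.95
ee_pos: [0.5308, -0.1341, 0.0665]
eef_rot: [0.075, 0.702, -0.073, 0.704]
contact_force: [1.4, 6.1, 3.4]
gripper_width: -0.0001
```

```bash
python3 -c "
from h import *
st()
p,d=cams.snapshot('scene');crop('scene',p,pose,235,120,100,110,5,'scene5')
p,d=cams.snapshot('side');crop('side',p,pose,140,150,190,215,2.75,'side5')
"
```

```text
t 7.95 tcp [ 115.3 -119.9   66.5] F [0.1 6.2 3.4] w -0.0
[[ 0.002 -0.     1.   ]
 [ 0.003  1.     0.   ]
 [-1.     0.003  0.002]]
```

View pics/scene5.png

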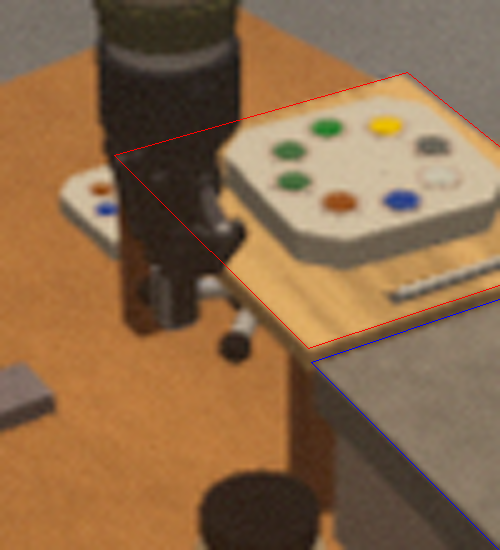

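View pics/side5.png

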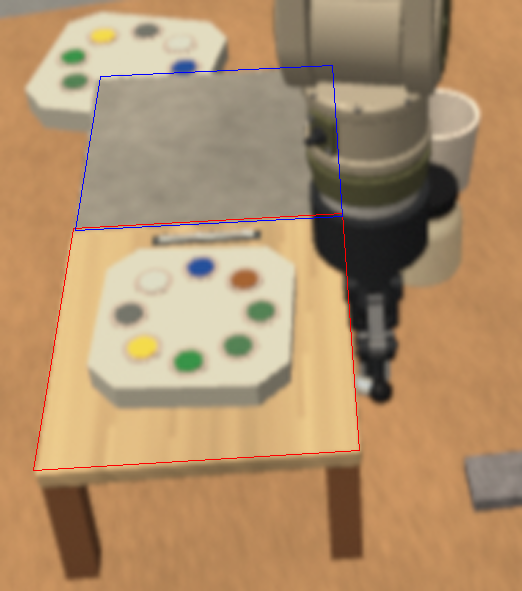

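Going well: the next ball shows at scene crop (235,345) and the stop is visibly lower. I'll push on to about y -135, then fetch the next arm.

Emit:
{"api": "jog_arm", "payload": {
  "plan": [
    [0, 0, -4, 1, 0, 0, 0],
    [0, 0, -4, 1, 0, 0, 0],
    [0, 0, -4, 1, 0, 0, 0],
    [0, 0, -2, 0, 0, 0, 0],
    [0, 0, 0, 0, 0, 0, 0]
  ]
}}

```text
time_s: 8.55
ee_pos: [0.5286, -0.1475, 0.0649]
eef_rot: [0.075, 0.704, -0.073, 0.702]
contact_force: [-1.5, 5.6, 2.0]
gripper_width: 0.0002
```

Emit:
{"api": "jog_arm", "payload": {
  "plan": [
    [0, 0, 6, 4, 0, 0, 0],
    [0, -34, 0, 0, 0, 0, 0],
    [0, 0, 43, 0, 0, 0, 0],
    [0, 0, 42, 0, 0, 0, 0],
    [0, 0, 0, 0, 0, 0, 0],
    [0, 32, 0, -3, 0, 0, 0],
    [0, 0, 0, 0, 0, 0, 0]
  ]
}}

```text
time_s: 9.25
ee_pos: [0.5473, -0.0596, 0.0643]
eef_rot: [0.074, 0.705, -0.074, 0.701]
contact_force: [-1.2, 0.6, -0.7]
gripper_width: 0.0
```

```bash
python3 -c "
from h import *
st()
p,d=cams.snapshot('side');crop('side',p,pose,140,150,190,215,2.75,'side6')
"
```

```text
t 9.25 tcp [116.  -43.7  64.3] F [-1.2  0.3 -0.7] w 0.0
[[-0.006 -0.     1.   ]
 [-0.001  1.     0.   ]
 [-1.    -0.001 -0.006]]
```

View pics/side6.png

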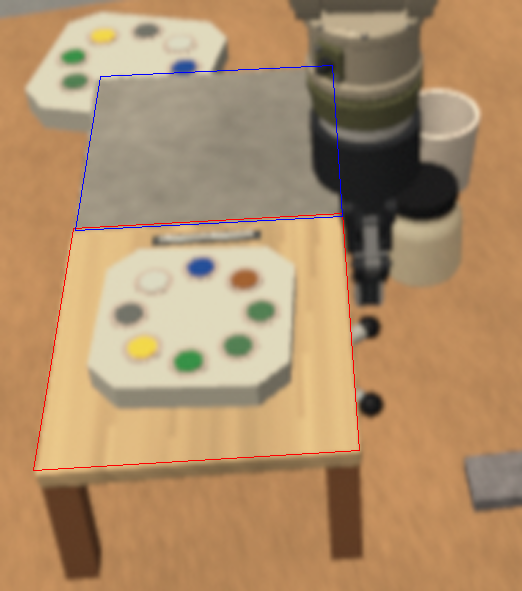

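Emit:
{"api": "jog_arm", "payload": {
  "plan": [
    [0, 0, -6, 0, 0, 0, 0],
    [0, 0, -5, 0, 0, 0, 0],
    [0, 0, -5, 0, 0, 0, 0],
    [0, 0, -4, 0, 0, 0, 0],
    [0, 0, -3, 0, 0, 0, 0]
  ]
}}

```text
time_s: 9.8
ee_pos: [0.5481, -0.082, 0.0686]
eef_rot: [0.075, 0.701, -0.072, 0.705]
contact_force: [7.9, 7.5, 0.4]
gripper_width: 0.0001
```

Emit:
{"api": "jog_arm", "payload": {
  "plan": [
    [0, 0, -2.5, -1, 0, 0, 0],
    [0, 0, -2.5, -1, 0, 0, 0]
  ]
}}

```text
time_s: 10.0
ee_pos: [0.546, -0.0865, 0.0692]
eef_rot: [0.075, 0.7, -0.072, 0.706]
contact_force: [8.0, 7.1, 2.3]
gripper_width: 0.0002
```

Emit:
{"api": "jog_arm", "payload": {
  "plan": [
    [0, 0, -2.5, -1, 0, 0, 0],
    [0, 0, -2.5, 0, 0, 0, 0]
  ]
}}

```text
time_s: 10.2
ee_pos: [0.5439, -0.0914, 0.0694]
eef_rot: [0.075, 0.7, -0.073, 0.706]
contact_force: [5.4, 6.1, 2.5]
gripper_width: 0.0001
```

```bash
python3 -c "
from h import *
st()
p,d=cams.snapshot('scene');crop('scene',p,pose,300,150,60,45,12,'scene7')
"
```

```text
t 10.2 tcp [119.2 -75.5  69.4] F [4.  7.  2.5] w 0.0
[[ 0.008 -0.001  1.   ]
 [ 0.004  1.     0.001]
 [-1.     0.004  0.008]]
```

View pics/scene7.png

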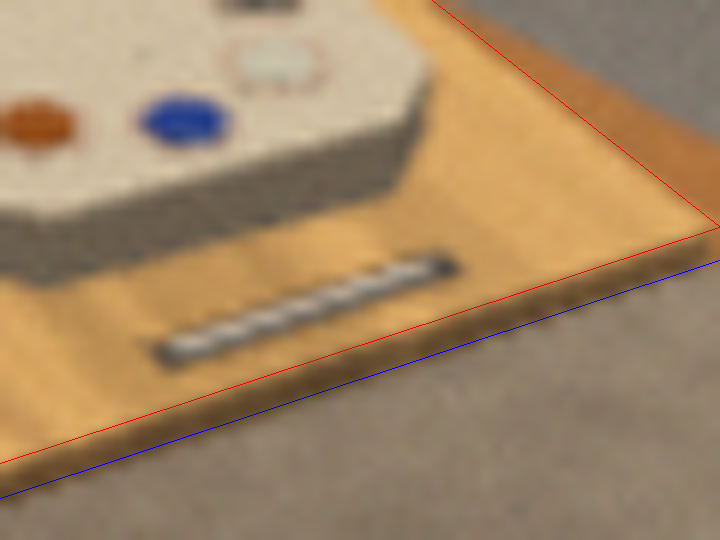

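Emit:
{"api": "jog_arm", "payload": {
  "plan": [
    [0, 1, -2, 0, 0, 0, 0],
    [0, 1, -2, 0, 0, 0, 0]
  ]
}}

```text
time_s: 10.45
ee_pos: [0.5431, -0.0958, 0.068]
eef_rot: [0.074, 0.7, -0.073, 0.706]
contact_force: [3.6, 4.7, 6.5]
gripper_width: 0.0002
```

Emit:
{"api": "jog_arm", "payload": {
  "plan": [
    [0, 0, -2, 0, 0, 0, 0],
    [0, 0, -2, 0, 0, 0, 0]
  ]
}}

```text
time_s: 10.65
ee_pos: [0.5418, -0.0996, 0.0675]
eef_rot: [0.074, 0.701, -0.073, 0.706]
contact_force: [4.8, 5.7, 2.7]
gripper_width: 0.0002
```

Emit:
{"api": "jog_arm", "payload": {
  "plan": [
    [0, 0, -2, 0, 0, 0, 0],
    [0, 0, -2, 0, 0, 0, 0]
  ]
}}

```text
time_s: 10.85
ee_pos: [0.5404, -0.1035, 0.0671]
eef_rot: [0.074, 0.701, -0.073, 0.705]
contact_force: [4.5, 3.5, 2.5]
gripper_width: -0.0002
```

Emit:
{"api": "jog_arm", "payload": {
  "plan": [
    [0, 0, -2, -0.5, 0, 0, 0],
    [0, 0, -2, 0, 0, 0, 0]
  ]
}}

```text
time_s: 11.05
ee_pos: [0.5383, -0.1072, 0.0667]
eef_rot: [0.074, 0.702, -0.073, 0.705]
contact_force: [3.2, 4.1, 1.3]
gripper_width: -0.0003
```

Emit:
{"api": "jog_arm", "payload": {
  "plan": [
    [0, 0, -2, 0, 0, 0, 0],
    [0, 0, -2, 0, 0, 0, 0]
  ]
}}

```text
time_s: 11.25
ee_pos: [0.5371, -0.1112, 0.0664]
eef_rot: [0.074, 0.702, -0.073, 0.705]
contact_force: [3.1, 4.8, 1.2]
gripper_width: -0.0001
```

Emit:
{"api": "jog_arm", "payload": {
  "plan": [
    [0, 0, -2, 0, 0, 0, 0],
    [0, 0, -2, 0, 0, 0, 0]
  ]
}}

```text
time_s: 11.45
ee_pos: [0.5351, -0.1152, 0.0658]
eef_rot: [0.074, 0.703, -0.074, 0.704]
contact_force: [2.2, 3.3, 1.4]
gripper_width: 0.0002
```

Emit:
{"api": "jog_arm", "payload": {
  "plan": [
    [0, 0, -2, 0, 0, 0, 0],
    [0, 0, -2, 0, 0, 0, 0]
  ]
}}

```text
time_s: 11.65
ee_pos: [0.5339, -0.1192, 0.0655]
eef_rot: [0.074, 0.703, -0.074, 0.703]
contact_force: [1.5, 5.2, 2.3]
gripper_width: 0.0003
```

```bash
python3 -c "
from h import *
st()
p,d=cams.snapshot('scene');crop('scene',p,pose,300,150,60,45,12,'scene8')
"
```

```text
t 11.65 tcp [ 115.2 -104.7   65.5] F [0.4 5.4 2.3] w 0.0
[[ 0.  0.  1.]
 [ 0.  1. -0.]
 [-1.  0.  0.]]
```

View pics/scene8.png

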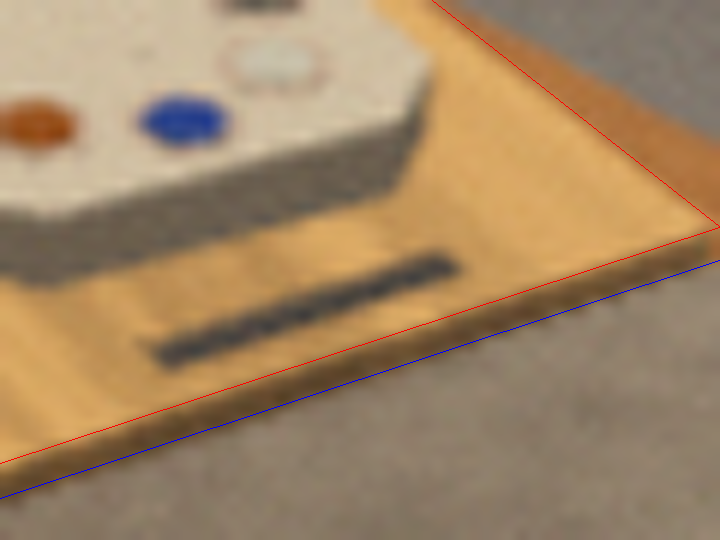

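The slot (crop around (300,310)) has gone dark, so the stop is below the shelf surface. I haven't felt the end yet, so I go on gently.

Emit:
{"api": "jog_arm", "payload": {
  "plan": [
    [0, 0, -1.5, 0.5, 0, 0, 0],
    [0, 0, -1.5, 0.5, 0, 0, 0]
  ]
}}

```text
time_s: 11.9
ee_pos: [0.5334, -0.1219, 0.0652]
eef_rot: [0.074, 0.704, -0.074, 0.703]
contact_force: [-0.3, 5.3, 3.0]
gripper_width: -0.0001
```

Emit:
{"api": "jog_arm", "payload": {
  "plan": [
    [0, 0, -1.5, 0, 0, 0, 0],
    [0, 0, -1.5, 0, 0, 0, 0]
  ]
}}

```text
time_s: 12.1
ee_pos: [0.5328, -0.1247, 0.065]
eef_rot: [0.074, 0.704, -0.074, 0.703]
contact_force: [-0.2, 5.2, 3.7]
gripper_width: -0.0003
```

Emit:
{"api": "jog_arm", "payload": {
  "plan": [
    [0, 0, -1.5, 0, 0, 0, 0],
    [0, 0, -1.5, 0, 0, 0, 0]
  ]
}}

```text
time_s: 12.3
ee_pos: [0.532, -0.1275, 0.0649]
eef_rot: [0.074, 0.704, -0.074, 0.703]
contact_force: [0.3, 5.5, 2.7]
gripper_width: 0.0003
```

Emit:
{"api": "jog_arm", "payload": {
  "plan": [
    [0, 0, -1.5, 0, 0, 0, 0],
    [0, 0, -1.5, 0, 0, 0, 0]
  ]
}}

```text
time_s: 12.5
ee_pos: [0.5314, -0.1304, 0.0648]
eef_rot: [0.074, 0.704, -0.074, 0.703]
contact_force: [1.6, 4.9, 1.6]
gripper_width: -0.0002
```

Emit:
{"api": "jog_arm", "payload": {
  "plan": [
    [0, 0, -1.5, 0, 0, 0, 0],
    [0, 0, -1.5, 0, 0, 0, 0]
  ]
}}

```text
time_s: 12.7
ee_pos: [0.5307, -0.1332, 0.0646]
eef_rot: [0.074, 0.704, -0.073, 0.702]
contact_force: [1.1, 5.3, 1.2]
gripper_width: 0.0002
```

Emit:
{"api": "jog_arm", "payload": {
  "plan": [
    [0, 0, -1.5, 0.5, 0, 0, 0],
    [0, 0, -1.5, 0.5, 0, 0, 0]
  ]
}}

```text
time_s: 12.9
ee_pos: [0.531, -0.1364, 0.0645]
eef_rot: [0.074, 0.704, -0.074, 0.702]
contact_force: [1.4, 4.9, 0.7]
gripper_width: -0.0001
```

Emit:
{"api": "jog_arm", "payload": {
  "plan": [
    [0, 0, -1.5, 0.5, 0, 0, 0],
    [0, 0, -1.5, 0.5, 0, 0, 0]
  ]
}}

```text
time_s: 13.1
ee_pos: [0.5314, -0.1396, 0.0644]
eef_rot: [0.074, 0.704, -0.074, 0.702]
contact_force: [1.0, 4.0, 0.8]
gripper_width: -0.0002
```

Emit:
{"api": "jog_arm", "payload": {
  "plan": [
    [0, 0, -1.5, 0.5, 0, 0, 0],
    [0, 0, -1.5, 0.5, 0, 0, 0]
  ]
}}

```text
time_s: 13.3
ee_pos: [0.5312, -0.1424, 0.0642]
eef_rot: [0.075, 0.704, -0.073, 0.702]
contact_force: [-0.8, 5.6, 1.1]
gripper_width: -0.0001
```

Emit:
{"api": "jog_arm", "payload": {
  "plan": [
    [0, 0, -1.5, 0.5, 0, 0, 0],
    [0, 0, -1.5, 0.5, 0, 0, 0]
  ]
}}

```text
time_s: 13.5
ee_pos: [0.5306, -0.1449, 0.064]
eef_rot: [0.075, 0.705, -0.073, 0.701]
contact_force: [-2.3, 7.0, 2.2]
gripper_width: 0.0001
```

```bash
python3 -c "
from h import *
st()
p,d=cams.snapshot('scene');crop('scene',p,pose,235,120,130,110,5,'scene9')
"
```

```text
t 13.5 tcp [ 117.4 -130.6   64. ] F [-3.7  6.3  2.2] w 0.0
[[-0.005  0.     1.   ]
 [ 0.002  1.     0.   ]
 [-1.     0.002 -0.005]]
```

View pics/scene9.png

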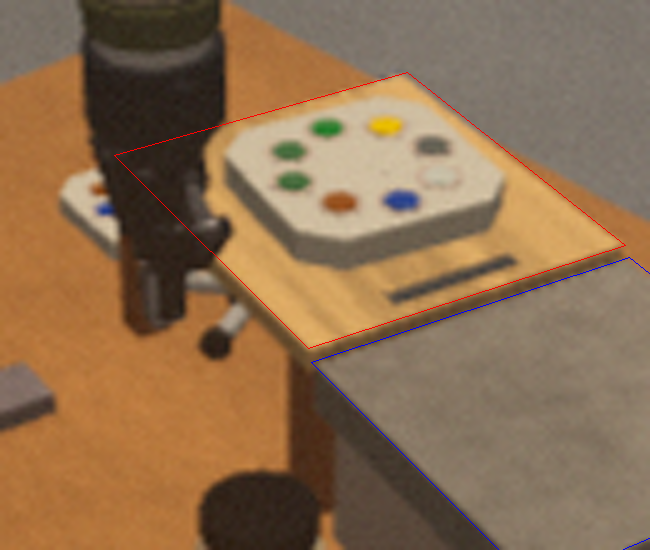

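Emit:
{"api": "jog_arm", "payload": {
  "plan": [
    [0, 0, -1.5, 1, 0, 0, 0],
    [0, 0, -1.5, 1, 0, 0, 0]
  ]
}}

```text
time_s: 13.75
ee_pos: [0.5315, -0.1479, 0.0637]
eef_rot: [0.075, 0.705, -0.073, 0.701]
contact_force: [-2.4, 6.9, -0.3]
gripper_width: 0.0001
```

Fetch the next arm.

Emit:
{"api": "jog_arm", "payload": {
  "plan": [
    [0, 0, 6, 3, 0, 0, 0],
    [0, -34, 0, 0, 0, 0, 0],
    [0, 0, 43, 0, 0, 0, 0],
    [0, 0, 42, 0, 0, 0, 0],
    [0, 0, 0, 0, 0, 0, 0],
    [0, 32, 0, -3, 0, 0, 0],
    [0, 0, 0, 0, 0, 0, 0]
  ]
}}

```text
time_s: 14.45
ee_pos: [0.5504, -0.0606, 0.064]
eef_rot: [0.074, 0.706, -0.074, 0.701]
contact_force: [-1.0, 0.4, -0.5]
gripper_width: -0.0002
```

Emit:
{"api": "jog_arm", "payload": {
  "plan": [
    [0, 0, -5, -1, 0, 0, 0],
    [0, 0, -5, -1, 0, 0, 0]
  ]
}}

```text
time_s: 14.65
ee_pos: [0.5498, -0.0714, 0.0681]
eef_rot: [0.074, 0.703, -0.075, 0.704]
contact_force: [-0.5, -0.6, 0.6]
gripper_width: 0.0001
```

```bash
python3 -c "
from h import *
st()
p,d=cams.snapshot('side');crop('side',p,pose,140,150,190,215,2.75,'side10')
"
```

```text
t 14.65 tcp [120.8 -54.7  68.1] F [-0.3 -0.7  0.6] w 0.0
[[ 0.001  0.001  1.   ]
 [-0.001  1.    -0.001]
 [-1.    -0.001  0.001]]
```

View pics/side10.png

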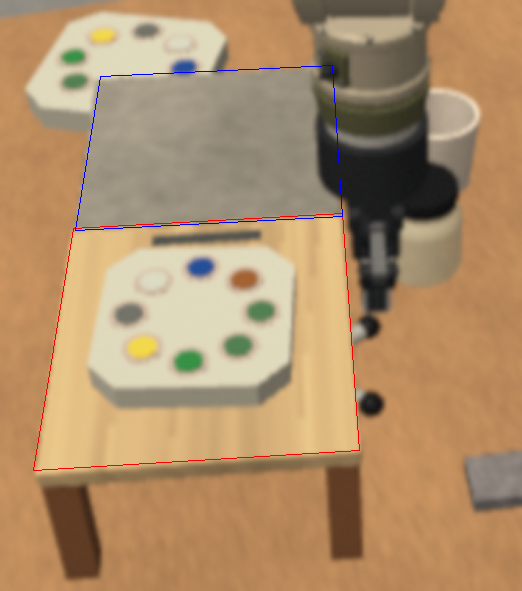

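Emit:
{"api": "jog_arm", "payload": {
  "plan": [
    [0, 1, -1.5, -1, 0, 0, 0],
    [0, 1, -1.5, -1, 0, 0, 0]
  ]
}}

```text
time_s: 14.9
ee_pos: [0.5472, -0.0735, 0.066]
eef_rot: [0.074, 0.703, -0.074, 0.704]
contact_force: [0.2, -0.3, 0.9]
gripper_width: -0.0002
```

Emit:
{"api": "jog_arm", "payload": {
  "plan": [
    [0, 0, -1.5, 0, 0, 0, 0],
    [0, 0, -1.5, 0, 0, 0, 0]
  ]
}}

```text
time_s: 15.1
ee_pos: [0.5462, -0.0758, 0.0655]
eef_rot: [0.074, 0.703, -0.074, 0.703]
contact_force: [0.3, -0.7, -0.3]
gripper_width: 0.0004
```

Emit:
{"api": "jog_arm", "payload": {
  "plan": [
    [0, 0, -1.5, 0, 0, 0, 0],
    [0, 0, -1.5, 0, 0, 0, 0]
  ]
}}

```text
time_s: 15.3
ee_pos: [0.5463, -0.0774, 0.0655]
eef_rot: [0.075, 0.703, -0.073, 0.704]
contact_force: [2.3, 7.5, 1.1]
gripper_width: -0.0002
```

Emit:
{"api": "jog_arm", "payload": {
  "plan": [
    [0, 0, -1.5, 0, 0, 0, 0],
    [0, 0, -1, 0, 0, 0, 0]
  ]
}}

```text
time_s: 15.5
ee_pos: [0.5462, -0.0778, 0.0656]
eef_rot: [0.076, 0.703, -0.071, 0.704]
contact_force: [4.0, 15.5, 1.4]
gripper_width: -0.0004
```

Emit:
{"api": "jog_arm", "payload": {
  "plan": [
    [0, 0, -1, 0, 0, 0, 0],
    [0, 0, 0, 0, 0, 0, 0]
  ]
}}

```text
time_s: 15.7
ee_pos: [0.5462, -0.0779, 0.0656]
eef_rot: [0.076, 0.702, -0.07, 0.704]
contact_force: [4.1, 14.7, 0.8]
gripper_width: -0.0
```

```bash
python3 -c "
from h import *
st()
p,d=cams.snapshot('wrist');cv2.imwrite('pics/w11.png',p[:,:,::-1])
p,d=cams.snapshot('scene');crop('scene',p,pose,235,120,130,110,5,'scene11')
"
```

```text
t 15.7 tcp [118.7 -61.7  65.6] F [ 1.  15.2  0.8] w -0.0
[[ 0.002 -0.003  1.   ]
 [ 0.009  1.     0.003]
 [-1.     0.009  0.002]]
```

View pics/scene11.png

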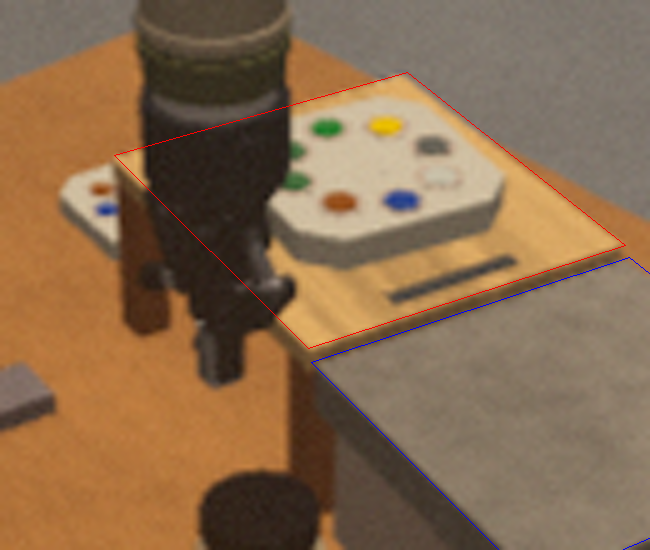

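View pics/w11.png

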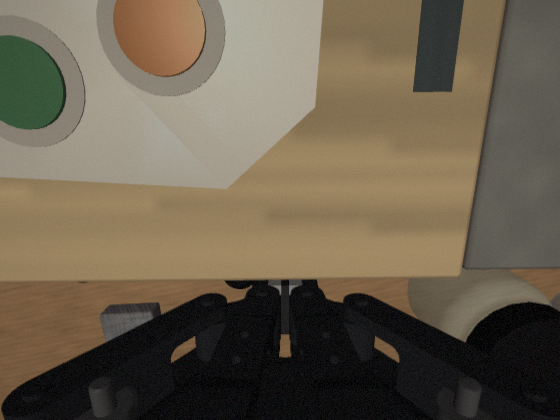

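```bash
python3 -c "
from h import *
p,d=cams.snapshot('wrist');C=cloud('wrist',d)
for a in((10,80,428,450),(100,160,420,450),(20,80,380,400)):
    q=C[a[0]:a[1],a[2]:a[3]].reshape(-1,3);z=np.median(q,0);print(inv(z).round(1))
"
```

```text
[ 26.6 -17.9 114.5]
[ 49.  -15.7 114.1]
[ 27.8 -31.1 114. ]
```

Emit:
{"api": "jog_arm", "payload": {
  "plan": [
    [0, 0, -1.5, 0, 0, 0, 0],
    [0, 0, -1, 0, 0, 0, 0]
  ]
}}

```text
time_s: 16.05
ee_pos: [0.5461, -0.0783, 0.0657]
eef_rot: [0.077, 0.702, -0.068, 0.705]
contact_force: [6.6, 24.2, 2.7]
gripper_width: -0.0
```

Emit:
{"api": "jog_arm", "payload": {
  "plan": [
    [0, 0, 8, 3, 0, 0, 0],
    [0, -40, 0, 0, 0, 0, 0],
    [0, -45, 0, 0, 0, 0, 0],
    [0, -45, 0, 0, 0, 0, 0],
    [0, 0, 0, 0, 0, 0, 0]
  ]
}}

```text
time_s: 16.55
ee_pos: [0.5526, -0.0785, 0.2022]
eef_rot: [0.073, 0.699, -0.075, 0.707]
contact_force: [1.3, 0.2, -0.0]
gripper_width: 0.0002
```

```bash
cat >> h.py <<'E'
def octa(x,y,a,z):
    o=np.array([[-65,-45],[-45,-65],[45,-65],[65,-45],[65,45],[45,65],[-45,65],[-65,45]])/1e3
    c,s=np.cos(a),np.sin(a);return np.c_[x+c*o[:,0]-s*o[:,1],y+s*o[:,0]+c*o[:,1],np.full(8,z)]
E
python3 - <<'E'
from h import *
from scipy.optimize import minimize
st()
ims={n:cams.snapshot(n)[0] for n in('side','scene','wrist')}
for n in ims: np.save(f'im_{n}.npy',ims[n])
K={n:cams.get_calibration(n) for n in ims}
def white(im):
    h=cv2.cvtColor(im,cv2.COLOR_RGB2HSV); return ((h[...,1]<70)&(h[...,2]>150)).astype(np.uint8)
m=white(ims['wrist']);print(m.mean())
cv2.imwrite('pics/w12.png',ims['wrist'][:,:,::-1])
crop('side',ims['side'],pose,140,150,190,215,2.75,'side12',quads=(octa(-.001,-.117,-.05,.135),))
crop('scene',ims['scene'],pose,260,125,110,85,7,'scene12',quads=(octa(-.001,-.117,-.05,.135),))
E
```

```text
t 16.55 tcp [125.  -61.  202.2] F [ 1.3  0.5 -0. ] w 0.0
[[ 0.012  0.     1.   ]
 [-0.002  1.    -0.   ]
 [-1.    -0.002  0.012]]
0.1289030612244898
```

View pics/side12.png

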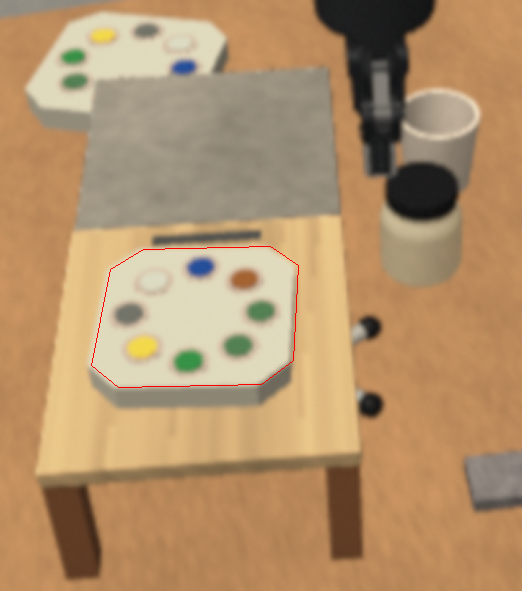

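View pics/scene12.png

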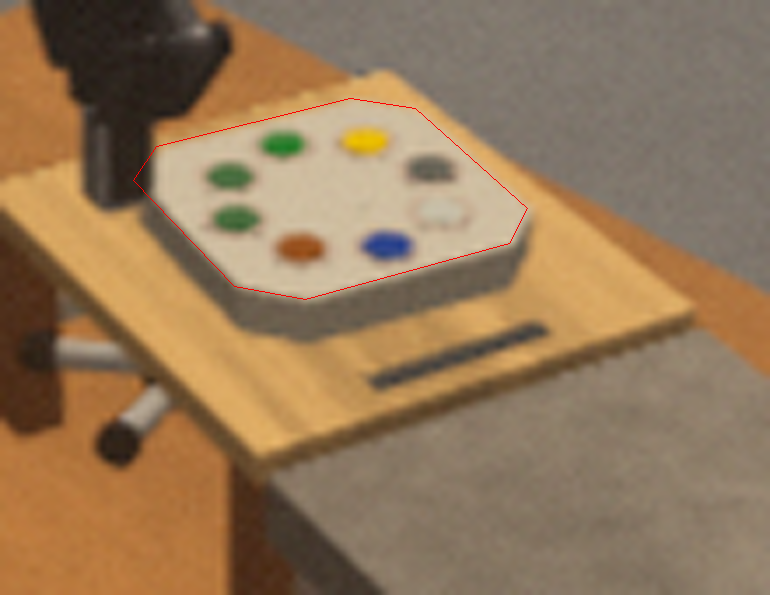

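View pics/w12.png

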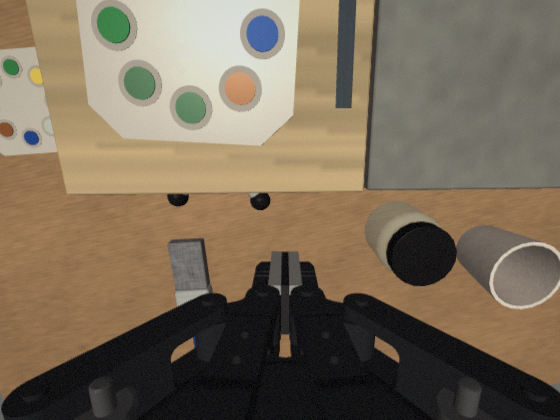

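Emit:
{"api": "jog_arm", "payload": {
  "plan": [
    [59, 0, 0, 0, 0.1428, 0, 0],
    [59, 0, 0, 0, 0.1428, 0, 0],
    [59, 0, 0, 0, 0.1428, 0, 0],
    [59, 0, 0, 0, 0.1428, 0, 0],
    [59, 0, 0, 0, 0.1428, 0, 0],
    [59, 0, 0, 0, 0.1428, 0, 0],
    [59, 0, 0, 0, 0.1428, 0, 0],
    [59, 0, 0, 0, 0.1428, 0, 0],
    [59, 0, 0, 0, 0.1428, 0, 0],
    [59, 0, 0, 0, 0.1428, 0, 0],
    [59, 0, 0, 0, 0.1428, 0, 0]
  ]
}}

```text
time_s: 17.8
ee_pos: [0.5475, -0.077, 0.1928]
eef_rot: [-0.55, -0.444, 0.552, -0.442]
contact_force: [0.5, 0.1, -0.1]
gripper_width: 0.0506
```

Emit:
{"api": "jog_arm", "payload": {
  "plan": [
    [59, 0, -32, 36, 0, 0, 0],
    [59, 0, -32, 36, 0, 0, 0],
    [59, 0, -32, 36, 0, 0, 0],
    [59, 0, -32, 36, 0, 0, 0],
    [59, 0, 0, 0, 0, 0, 0]
  ]
}}

```text
time_s: 18.3
ee_pos: [0.3886, -0.193, 0.1932]
eef_rot: [-0.55, -0.445, 0.552, -0.441]
contact_force: [0.5, -0.3, -0.2]
gripper_width: 0.0507
```

```bash
python3 -c "
from h import *
st();print(env.get_state()['q'].round(2))"
```

```text
t 18.3 tcp [ -11.5 -207.1  193.2] F [ 0.6 -0.2 -0.2] w 0.051
[[-0.005  1.    -0.007]
 [ 0.001 -0.007 -1.   ]
 [-1.    -0.005 -0.001]]
[-0.65  0.06 -0.36  1.15 -0.    1.14]
```

Emit:
{"api": "jog_arm", "payload": {
  "plan": [
    [59, 30, 8, 0, 0, 0, 0],
    [59, 25, 0, 0, 0, 0, 0],
    [59, 8, 0, 0, 0, 0, 0],
    [59, 7, 0, 0, 0, 0, 0],
    [59, 0, 0, 0, 0, 0, 0]
  ]
}}

```text
time_s: 18.8
ee_pos: [0.4011, -0.1925, 0.1245]
eef_rot: [-0.549, -0.446, 0.55, -0.444]
contact_force: [-0.2, -0.2, -0.4]
gripper_width: 0.0503
```

```bash
python3 -c "
from h import *
st()
p,d=cams.snapshot('scene');crop('scene',p,None,240,100,130,100,6,'scene13')
p,d=cams.snapshot('wrist');cv2.imwrite('pics/w13.png',p[:,:,::-1])"
```

```text
t 18.8 tcp [   0.6 -204.   124.5] F [-0.2 -0.2 -0.4] w 0.05
[[-0.002  1.     0.   ]
 [ 0.001  0.    -1.   ]
 [-1.    -0.002 -0.001]]
```

View pics/scene13.png

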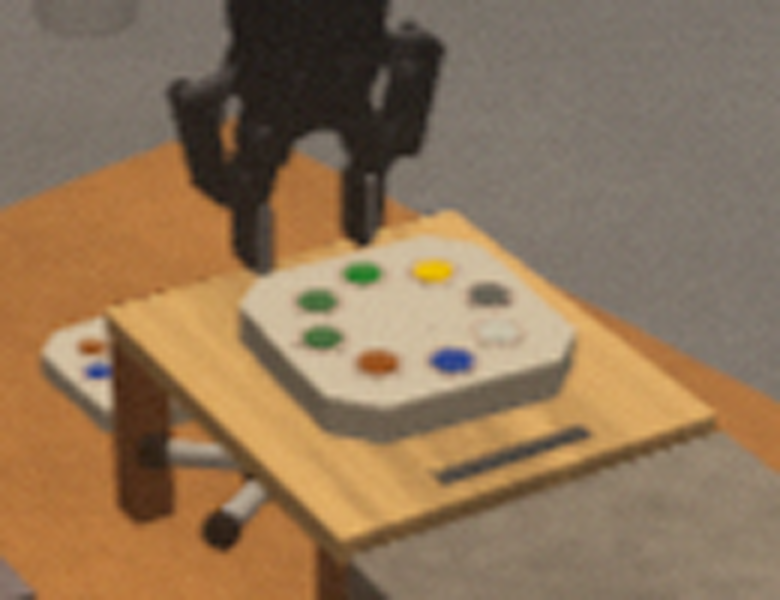

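View pics/w13.png

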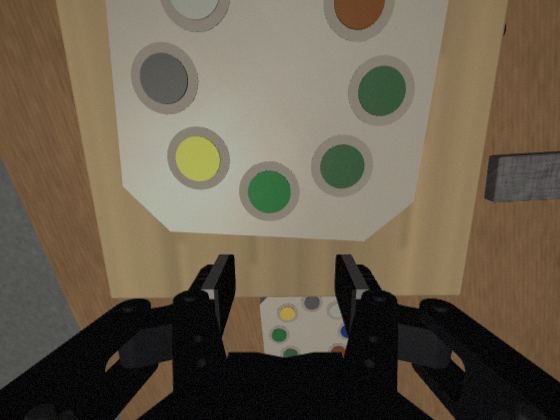

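```bash
python3 -c "
from h import *
for x in(.033,-.033):
  for z in(.115,.125,.135):
    print(x,z,((proj('scene',T(pose,[[x,-.204,z]]))[0]-[240,100]+.5)*6).round())"
```

```text
0.033 0.115 [249. 290.]
0.033 0.125 [249. 272.]
0.033 0.135 [248. 254.]
-0.033 0.115 [366. 257.]
-0.033 0.125 [366. 239.]
-0.033 0.135 [366. 221.]
```

Emit:
{"api": "jog_arm", "payload": {
  "plan": [
    [59, 4, 0, 0, 0, 0, 0],
    [59, 0, 0, -4, 0, 0, 0],
    [59, 0, 0, -4, 0, 0, 0],
    [59, 0, 0, -4, 0, 0, 0],
    [59, 0, 0, -4, 0, 0, 0],
    [59, 0, 0, -4, 0, 0, 0],
    [59, 0, 0, -4, 0, 0, 0]
  ]
}}

```text
time_s: 19.6
ee_pos: [0.4068, -0.1697, 0.1216]
eef_rot: [-0.549, -0.445, 0.55, -0.445]
contact_force: [-0.1, -3.1, 1.5]
gripper_width: 0.0505
```

```bash
python3 -c "
from h import *
st()
p,d=cams.snapshot('wrist');cv2.imwrite('pics/w14.png',p[:,:,::-1])"
```

```text
t 19.6 tcp [   1.4 -180.6  121.6] F [ 0.6 -3.1  1.5] w 0.051
[[ 0.001  1.    -0.   ]
 [-0.001 -0.    -1.   ]
 [-1.     0.001  0.001]]
```

View pics/w14.png

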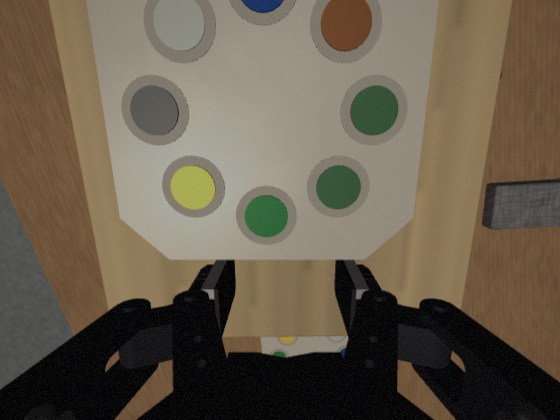

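Emit:
{"api": "jog_arm", "payload": {
  "plan": [
    [59, 0.5, 0, -6, 0, 0, 0],
    [59, 0.5, 0, -6, 0, 0, 0],
    [59, 0, 0, -6, 0, 0, 0],
    [59, 0, 0, -6, 0, 0, 0],
    [59, 0, 0, -6, 0, 0, 0],
    [59, 0, 0, -6, 0, 0, 0],
    [59, 0, 0, -6, 0, 0, 0],
    [59, 0, 0, -6, 0, 0, 0]
  ]
}}

```text
time_s: 20.45
ee_pos: [0.4166, -0.1222, 0.1203]
eef_rot: [-0.55, -0.445, 0.55, -0.445]
contact_force: [-1.5, -3.5, 3.6]
gripper_width: 0.0506
```

```bash
python3 -c "
from h import *
st()
p,d=cams.snapshot('side');crop('side',p,pose,140,150,190,215,2.75,'side15')"
```

```text
t 20.45 tcp [   1.1 -132.   120.3] F [-0.7 -3.8  3.6] w 0.051
[[-0.  1. -0.]
 [-0. -0. -1.]
 [-1. -0.  0.]]
```

View pics/side15.png

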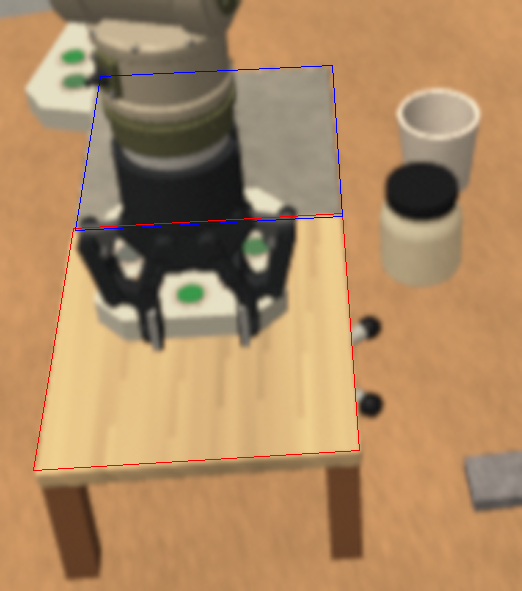

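Emit:
{"api": "jog_arm", "payload": {
  "plan": [
    [59, 0.5, 0, -5, 0, 0, 0],
    [59, 0.5, 0, -5, 0, 0, 0],
    [59, 0.5, 0, -5, 0, 0, 0],
    [59, 0, 0, -5, 0, 0, 0],
    [59, 0, 0, -5, 0, 0, 0],
    [59, 0, 0, -5, 0, 0, 0],
    [59, 0, 0, -5, 0, 0, 0]
  ]
}}

```text
time_s: 21.2
ee_pos: [0.4237, -0.0879, 0.1187]
eef_rot: [-0.55, -0.445, 0.55, -0.445]
contact_force: [-1.1, -2.7, 0.9]
gripper_width: 0.0506
```

```bash
python3 -c "
from h import *
st()"
```

```text
t 21.2 tcp [  1.  -97.  118.7] F [-0.6 -2.9  0.9] w 0.051
[[-0.  1. -0.]
 [ 0. -0. -1.]
 [-1. -0. -0.]]
```

Emit:
{"api": "jog_arm", "payload": {
  "plan": [
    [59, 0, 0, -4, 0, 0, 0],
    [59, 0, 0, -4, 0, 0, 0],
    [59, 0, 0, -4, 0, 0, 0],
    [59, 0, 0, -4, 0, 0, 0],
    [59, 0, 0, -3, 0, 0, 0],
    [59, 0, 0, -3, 0, 0, 0],
    [59, 0, 0, -3, 0, 0, 0],
    [59, 0, 0, -3, 0, 0, 0],
    [59, 0, 0, -3, 0, 0, 0]
  ]
}}

```text
time_s: 22.1
ee_pos: [0.4304, -0.058, 0.1189]
eef_rot: [-0.55, -0.445, 0.55, -0.445]
contact_force: [-0.7, -2.7, 1.4]
gripper_width: 0.0505
```

```bash
python3 -c "
from h import *
st()
p,d=cams.snapshot('scene');crop('scene',p,None,260,120,160,120,5,'scene16')"
```

```text
t 22.1 tcp [  1.3 -66.4 118.9] F [-0.1 -2.7  1.4] w 0.051
[[ 0.  1. -0.]
 [-0. -0. -1.]
 [-1.  0.  0.]]
```

View pics/scene16.png

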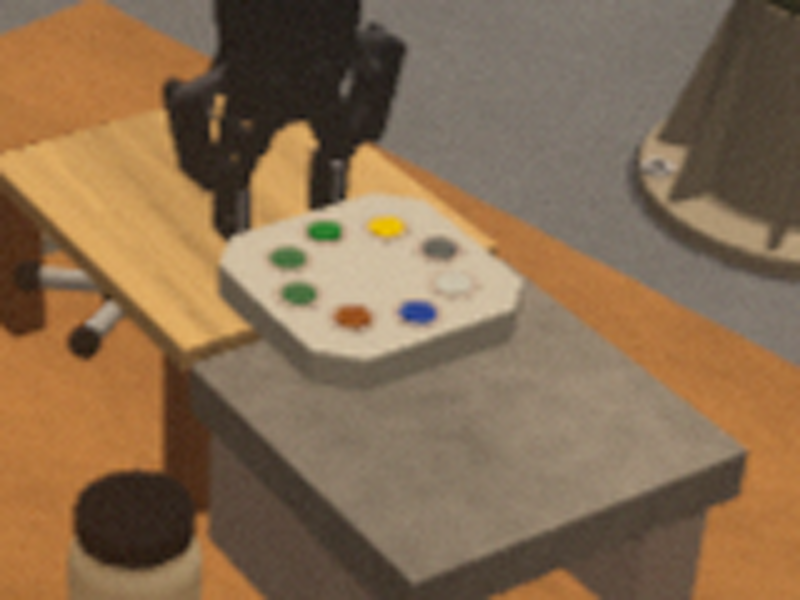

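Emit:
{"api": "jog_arm", "payload": {
  "plan": [
    [59, 0, 0, -4, 0, 0, 0],
    [59, 0, 0, -4, 0, 0, 0],
    [59, 0, 0, -4, 0, 0, 0],
    [59, 0, 0, -4, 0, 0, 0],
    [59, 0, 0, -4, 0, 0, 0],
    [59, 0, 0, -4, 0, 0, 0],
    [59, 0, 0, -4, 0, 0, 0],
    [59, 0, 0, -4, 0, 0, 0],
    [59, 0, 0, -4, 0, 0, 0],
    [59, 0, 0, -4, 0, 0, 0]
  ]
}}

```text
time_s: 23.15
ee_pos: [0.4386, -0.0187, 0.1188]
eef_rot: [0.55, 0.445, -0.55, 0.445]
contact_force: [-0.4, -2.0, -0.5]
gripper_width: 0.0507
```

```bash
python3 -c "
from h import *
st()
p,d=cams.snapshot('scene');crop('scene',p,None,260,120,160,120,5,'scene17')"
```

```text
t 23.15 tcp [  1.2 -26.2 118.8] F [ 0.1 -2.  -0.5] w 0.051
[[ 0.  1. -0.]
 [-0. -0. -1.]
 [-1.  0.  0.]]
```

View pics/scene17.png

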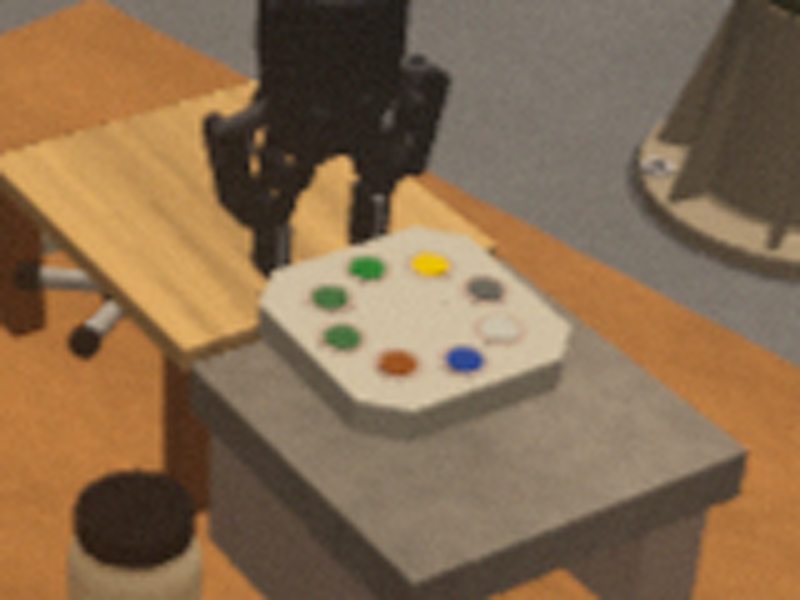

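Emit:
{"api": "jog_arm", "payload": {
  "plan": [
    [59, 0, 0, -4, 0, 0, 0],
    [59, 0, 0, -4, 0, 0, 0],
    [59, 0, 0, -4, 0, 0, 0],
    [59, 0, 0, -4, 0, 0, 0],
    [59, 0, 0, -4, 0, 0, 0],
    [59, 0, 0, -4, 0, 0, 0],
    [59, 0, 0, -4, 0, 0, 0],
    [59, 0, 0, -4, 0, 0, 0]
  ]
}}

```text
time_s: 24.0
ee_pos: [0.4453, 0.0126, 0.1188]
eef_rot: [0.55, 0.445, -0.55, 0.445]
contact_force: [0.2, -1.9, -0.9]
gripper_width: 0.0503
```

```bash
python3 -c "
from h import *
st()
p,d=cams.snapshot('scene');crop('scene',p,None,260,120,160,120,5,'scene18')"
```

```text
t 24.0 tcp [  1.2   5.8 118.8] F [ 0.6 -1.8 -0.9] w 0.05
[[ 0.  1. -0.]
 [-0. -0. -1.]
 [-1.  0.  0.]]
```

View pics/scene18.png

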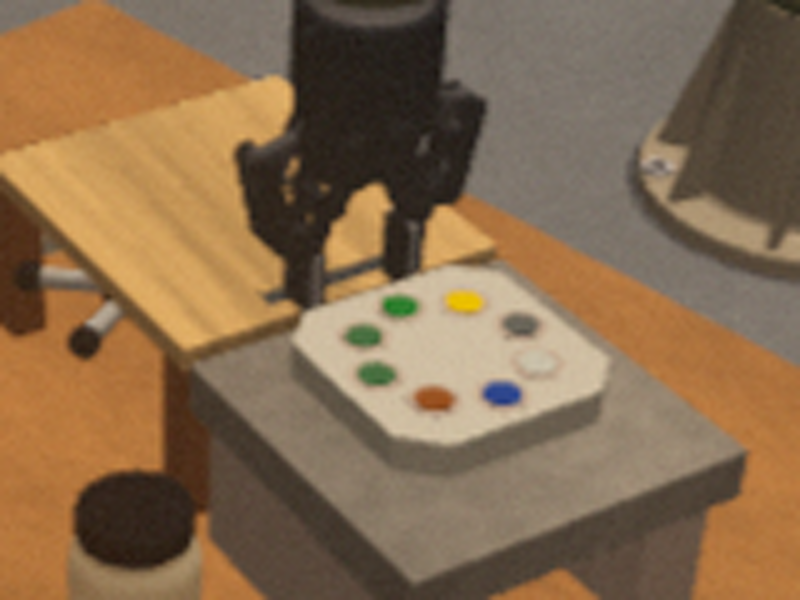

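Centre now about y 81, flat on the slab; push another ~22 mm.

Emit:
{"api": "jog_arm", "payload": {
  "plan": [
    [59, 0, 0, -4, 0, 0, 0],
    [59, 0, 0, -4, 0, 0, 0],
    [59, 0, 0, -4, 0, 0, 0],
    [59, 0, 0, -4, 0, 0, 0],
    [59, 0, 0, -3, 0, 0, 0],
    [59, 0, 0, -2, 0, 0, 0]
  ]
}}

```text
time_s: 24.65
ee_pos: [0.4497, 0.0331, 0.1189]
eef_rot: [0.55, 0.445, -0.55, 0.445]
contact_force: [-0.4, -2.8, -0.5]
gripper_width: 0.0504
```

Emit:
{"api": "jog_arm", "payload": {
  "plan": [
    [59, 0, 0, 6, 0, 0, 0],
    [59, 0, 0, 10, 0, 0, 0],
    [59, -40, 0, 10, 0, 0, 0],
    [59, -40, 0, 20, 0, 0, 0],
    [59, -40, 0, 30, 0, 0, 0],
    [59, 0, 0, 40, 0, 0, 0],
    [59, 0, 0, 40, 0, 0, 0],
    [59, 0, 0, 0, 0, 0, 0]
  ]
}}

```text
time_s: 25.45
ee_pos: [0.4166, -0.124, 0.2393]
eef_rot: [0.551, 0.442, -0.551, 0.444]
contact_force: [0.0, 0.4, -0.4]
gripper_width: 0.0504
```

```bash
python3 -c "
from h import *
from scipy.optimize import minimize
st()
ims={n:cams.snapshot(n)[0] for n in('side','scene')}
q=(octa(.000,.103,0,.129),SL,SH)
crop('side',ims['side'],pose,140,150,190,215,2.75,'side20',quads=q)
crop('scene',ims['scene'],pose,260,120,160,120,5,'scene20',quads=q)
for n in ims:
  p,d=cams.snapshot(n);C=cloud(n,d).reshape(-1,3);S=np.array(inv(C.T.reshape(3,-1).T.T if 0 else [C[:,0],C[:,1],C[:,2]]) if 0 else [inv(c) for c in C[::1]])
  m=(abs(S[:,0])<50)&(abs(S[:,1]-104)<50)&(S[:,2]>120)&(S[:,2]<140)
  A=np.c_[S[m,:2],np.ones(m.sum())];c=np.linalg.lstsq(A,S[m,2],rcond=None)[0];print(n,m.sum(),'slopes',c[:2],'z at centre',c@[0,104,1])
"
```

```text
t 25.45 tcp [   1.5 -133.8  239.3] F [-0.1  0.4 -0.4] w 0.05
[[ 0.002  1.    -0.007]
 [-0.001 -0.007 -1.   ]
 [-1.     0.002  0.001]]
side 475 slopes [-0.00263434  0.00191803] z at centre 129.53225290902154
scene 956 slopes [ 0.00060618 -0.00016445] z at centre 128.69658371357787
```

View pics/side20.png

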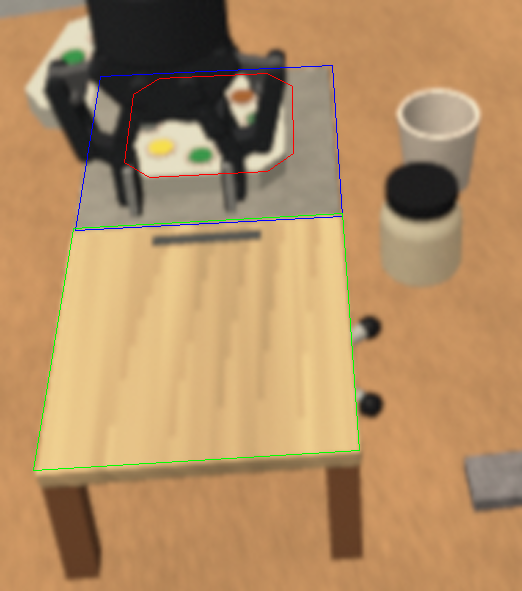

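View pics/scene20.png

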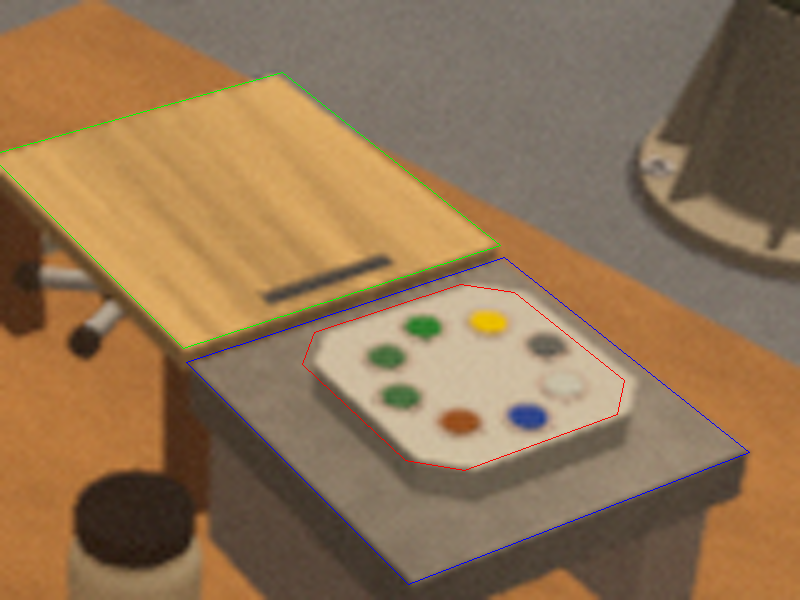

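```bash
python3 -c "
from h import *
print(order.hand_in());st()"
```

```text
the job is handed in; nothing more can be done
None
the job is handed in; nothing more can be done
```

The knob is at the end of its travel and the white palette lies flat and entirely on the stone slab. I handed the job in at about 25.5 s of the 72 s.

**Knob:** It took pushes on four arms, about 3.1 rad in all. The usual 5 to 8 N rose to about 15 N and then 24 N with almost no further movement, so I stopped there. The limit is 45 N.

**Palette:** I pushed it from behind with both fingers, at about 2 to 5 N, over the lowered stop and the step. The final overlay puts its centre about 6 mm across and 1 mm along from the slab's centre. Its top is at about 129 mm, with slopes under 0.003 rad.

**Bystanders:** The jar, cup and brush stayed clear of the arm, and I saw no change in the pictures I took. The brush is only partly in view in the last ones.

**One check was inconclusive:** I could not read the stop's sunken depth directly. The wrist depth over the slot read 114.5 mm against 114 mm for the shelf, perhaps because the slot is drawn as a dark patch. That it has sunk rests on the hard end I felt, the slot turning dark, and the total turn agreeing with the stop's stated travel.

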